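Lean a steel plate in the bevelling stand at 30 degrees

ROBOT

A 6-joint arm with a two-finger parallel gripper is mounted at the origin on a cart in front of the work surface, level with it; the furniture and walls round the work are solid. World frame = base frame: x ahead of the robot, y to its left, z up, the work surface at z = 0. Lengths are in m, angles in rad, forces in N, time in s.
With the tool pointing down it reaches from about 0.225 to 0.875 m from the base axis. Payload 3.4 kg.
Tool frame: the origin (TCP) lies between the finger pads; the fingertips stand 8 mm ahead of it and the grasp point (between the pads) lies 11 mm behind it; z points along the fingers, y is the line along which they close (so a half turn about z gives the same grasp; the last joint's range is limited). The gripper opens to 85 mm and grips with 20 to 120 N. Pads are 22 mm wide; open, the fingers measure 114 mm over their backs; the gripper's body (76 mm by 85 mm) begins 54 mm behind the grasp point. The pads swing forward as they close: fully open they stand 13 mm farther back than shut.
Start: joints at [1.19, 0.276, 1.505, -0, 1.361, -0.121], TCP at [0.148, 0.556, 0.239] pointing down, gripper open.
Joint ranges: [-2.89, 2.89], [-0.75, 2.08], [0.22, 2.7], [-1.18, 4.32], [0.11, 2.71], [-2.7, 2.7]. Speed limits (rad/s): [2.57, 2.57, 3.14, 3.14, 3.14, 3.14].

INTERFACE

Orientations are given as a unit quaternion [w, x, y, z].
In Python, from rig import manip gives the robot as it stands.
- The arm moves only by the tool move_arm, never from a script. Its argument "deltas" is a list that holds one entry, the list of rows, each a list of 5 numbers: the shift along the tool's x, y, z normalised to -1 to 1, where 1 is 80 cm, then the turn about the tool's z normalised to -1 to 1, where 1 is 120 degrees, then the closure, from -1 (fully open) to 1 (shut). In form: [[[tx, ty, tz, twist, grip], ...]]. A call has 1 to 12 rows; each row is the pose to reach, as a shift and turn from the pose commanded when the call began, along the tool's axes at that moment; what a row does not reach only later rows make up. A row lasts 1/10 s, in which the tool goes at most 50 mm and 8.59 degrees, less where a joint would pass 70% of its speed; a pose out of reach is approached as far as the arm can. A call with a number of a shift or a turn outside -1 to 1 is refused whole. A call with a gripper value outside its range is refused whole. The fingers move at their own pace and stop on an object; "squeeze" is the grip in N (left out, the last holds). Time passes only in rows, so rows that repeat a pose let the fingers close. It gives the time, the measured TCP pose, the force, the opening and the grip force at its end, in the units of the state.
- manip.get_state(): the state, without advancing time (a new reading comes with each control period).
- manip.get_image(name): name is "scene" or "top" or "wrist"; returns the picture (384x512x3 uint8, red, green, blue); there is no depth.
- manip.camera_params(name): a dict with "fx", "fy", "cx", "cy" (pixels), "R" (3x3) and "t" (3): a world point X has camera coordinates R X + t; the wrist camera has in their place "tool_from_camera" (4x4, takes a point from camera to tool coordinates, whose origin is the TCP and whose axes are the flange's). Camera axes: x right, y down, z forward; pixel columns grow to the right and rows downward; lengths in m; the calibration is good to about 2 mm. A picture is of the moment at which its call begins: read the wrist's pose just before it. camera_params takes no time and is no camera call.
- manip.sign_off(): hands the job in; it is judged then, once.
The state is a dict: "clock": time; "qpos": joint angles; "qd": joint speeds; "effort": joint torques, N m; "position": TCP position; "ee_rot": TCP orientation; "contact_force": force on the tool from outside, world axes, zero at the start; "moment": the same for the moment, N m; "width": finger opening in m; "gripper_force": force on a finger pad.
Only numpy, scipy, OpenCV 4.12 (cv2) and the standard library are available. Lean on these libraries where they do the work, as an engineer would, in place of code of your own. Each camera call takes 0.05 s, during which the arm holds its last target. There are 200 camera calls.

TASK

The tall plate is to get a 30-degree weld bevel ground along its top edge, so set it up in the bevelling stand. Swing the stand's half-folded rest up and over as far as it goes, lift the tall plate out of the rack and, holding it tilted, lower its bottom edge into the middle of the three slots (the 30-degree one), about centred on the stand, until it leans back on the rest's cross bar. Let go of it only then, so that it stays leaning without sliding, and leave the other things where they are.

Things in the scene. Friction and masses are not known exactly. Their poses are not given: they have to be found in the camera images.
- stand: fixed steel stand: block 130 (x) x 106 (y) x 28 mm high on a flange 190 x 112 x 8 mm. Origin: centre of its underside, z up. Three slots cross it along y, 8 mm deep, 16 to 19 mm wide. +x points from the rest's pivot to the slots. A plate stands with its bottom edge in a slot, top leaning over towards -x, its -x face on the raised bar: 15, 30, 45 degrees from upright, nearest slot first
- middle_slot (a point): centre of the floor of the middle (30 degree) slot, 20 mm above the bench and 6 mm from the stand's centre towards -x; axes as the stand's. The slot is 17.5 mm wide (x -8.75 to +8.75 mm), 8 mm deep, 106 mm long (y), open at its ends. With the plate's bottom edge against the +x wall and the plate on the raised bar it leans 30 degrees; farther back in the slot up to 4 degrees less
- rest (a joint): angle of the rest, rad: a U-shaped bail of two flat arms and a round cross bar, hinged at the stand's sides. 0: folded over the slots, arms 15 degrees above level towards the stand's +x. It grows as the bar swings up and over towards -x; 1.48 is the stop, 10 degrees past upright. It starts half folded at 0.25 to 0.75. The hinge is stiff (3 to 6 N at the bar) and stays where it is left
- rest_bar (a point): middle of the rest's cross bar: round steel, 12 mm diameter, along the stand's y, 112 mm clear between the two arms, 80 mm from the pivot line. At the stop it lies 95 mm above the bench
- rest_pivot (a point): middle of the rest's pivot line, which runs along the stand's y, 16 mm above the bench, 40 mm from the stand's centre towards -x
- rack: fixed plate rack: steel base 178 (x) x 104 (y) x 6 mm with three stalls 60 mm apart along x (-60, 0, +60 mm), each between two hoops of 6 mm bar, 65 mm high, 12.5 mm clear. Low lips, 18 mm high, along both long edges. Origin: centre of its underside, z up. The plates stand upright on the base between hoops, their thickness along the rack's x
- tall_plate_center (a point): centre of the tall plate, the one to lean: bare steel, 8 mm thick (its x), 80 mm wide (its y), 160 mm high (its z), 0.6 to 0.9 kg, two 14 mm bolt holes near the bottom edge. It stands upright in one of the rack's stalls, top edge 166 mm above the bench; grip it across the 8 mm at the middle of the top edge
- tall_plate: the same tall plate; this origin is the middle of its bottom edge, 80 mm below its centre, axes as its centre's
- short_plate_center (a point): centre of the short plate, to be left in its stall: like the tall one, 8 x 80 mm, but 110 mm high (top edge 116 mm above the bench)
- oil_can: oil can with a spout, 70 mm across, 164 mm tall, standing behind the rack; leave alone. Origin: centre of its underside
- spanner: double open-ended spanner, 196 x 31 x 8 mm, lying in front of the stand; leave alone. Origin: centre of its underside
- marker: paint marker, 128 x 16 mm, lying near the bench's front edge; leave alone. Origin: centre of its underside
There are look-alikes about, which are no part of the job. What is shaped like the tall_plate but orange is not meant.

How it is judged:
On the way, in this order (a step that is already met when the one before it is completed fails the run):
1. the rest is swung up to its stop (within about 4 degrees) (value of joint rest above 1.41 rad), for 0.2 s.
2. the tall plate, still held by the fingers, stands tilted by 20 degrees or more with its bottom edge in the middle slot (x of tall_plate in the frame of middle_slot between -0.009 and 0.009 m and z of tall_plate in the frame of middle_slot below 0.007 m and contact force between the fingers and tall_plate above 0.5 N and angle between tall_plate's own z axis and vertical above 0.35 rad), for 0.05 s.
At the end, for the whole second after the job is handed in: the rest stands at its stop (within about 4 degrees), the tall plate stands with its bottom edge down in the middle slot, centred within 20 mm along it, leans on the rest's cross bar at 25 to 32.5 degrees from upright, is released and does not move (value of joint rest above 1.41 rad and x of tall_plate in the frame of middle_slot between -0.009 and 0.009 m and y of tall_plate in the frame of middle_slot between -0.02 and 0.02 m and z of tall_plate in the frame of middle_slot below 0.006 m and angle between tall_plate's own z axis and vertical between 0.436 and 0.567 rad and linear speed of tall_plate below 0.01 m/s and angular speed of tall_plate below 0.05 rad/s and x of rest_bar in the frame of tall_plate between -0.013 and 0.013 m); the robot touches nothing.
It fails at once if the short plate is moved by more than 30 mm (distance of short_plate_center from where it was at the start of the episode above 0.03 m).
It fails at once if the oil can is moved by more than 30 mm (distance of oil_can from where it was at the start of the episode above 0.03 m).
It fails at once if the spanner or the marker is moved by more than 30 mm (distance of any of spanner, marker from where it was at the start of the episode above 0.03 m).
It also fails if it takes over 51 s, if anything falls off the work surface, if the arm or the gripper's body presses on something with over 40 N, if the wrist force passes 120 N, or if a joint passes its speed limit or range.

## Working session

There is one attempt and no reset: what is moved stays moved. The work goes in short steps, Python scripts to look and compute and a tool call to move; the robot and the scene stay as the last step left them, time stands still between calls to the robot, and variables do not carry over. Pictures are saved under pics/ and viewed, at most 10 in all, crops included, and the job is handed in when it is done.

Besides the shell and the picture viewer there is one more tool, called after ">>>" as a command line: name --argument value ..., lists and objects as JSON in quotes. move_arm: Moves the arm, as the interface text tells. Scaled input: -1 to 1 covers 80 cm each way for a shift and 120 degrees each way for a turn. Its arguments: {"type":"object","properties":{"deltas":{"type":"array","items":{"type":"array","items":{"type":"array","items":{"type":"number","minimum":-1,"maximum":1}}}},"squeeze":{"type":"number"}},"required":["deltas"]}

```bash
mkdir -p pics; python3 - <<'E'
from rig import manip
import cv2,numpy as np
s=manip.get_state();print({k:np.round(v,3).tolist() for k,v in s.items()})
for n in("scene","top"):
    cv2.imwrite(f"pics/{n}0.png",manip.get_image(n)[:,:,::-1])
for n in("scene","top","wrist"):
    p=manip.camera_params(n);print(n,{k:np.round(v,4).tolist() for k,v in p.items()})
E
```

```text
{'clock': 0.0, 'qpos': [1.19, 0.277, 1.506, 0.0, 1.361, -0.121], 'qd': [0.0, 0.001, 0.001, 0.0, -0.001, -0.002], 'effort': [-0.001, -41.678, -24.58, -0.0, 0.011, -0.0], 'position': [0.148, 0.555, 0.238], 'ee_rot': [-0.0, 0.13, 0.992, -0.001], 'contact_force': [-0.224, 0.14, -0.135], 'moment': [-0.004, -0.008, -0.026], 'gripper_force': 0.0, 'width': 0.085}
scene {'fx': 353.0018, 'fy': 353.0018, 'cx': 256.5714, 'cy': 189.4425, 'R': [[0.6231, -0.7818, 0.0225], [-0.4578, -0.3878, -0.8], [0.6342, 0.4882, -0.5995]], 't': [-0.3313, 0.3087, 0.5492]}
top {'fx': 369.0267, 'fy': 369.0267, 'cx': 255.6244, 'cy': 191.9745, 'R': [[-0.0079, -0.9999, 0.0124], [-0.9951, 0.0066, -0.0989], [0.0988, -0.0131, -0.995]], 't': [0.0311, 0.5474, 0.8975]}
wrist {'fx': 274.1523, 'fy': 274.1523, 'cx': 260.3603, 'cy': 192.2959, 'tool_from_camera': [[0.0006, -0.9565, -0.2917, 0.0738], [1.0, 0.0006, 0.0002, -0.0003], [0.0, -0.2917, 0.9565, -0.1346], [0.0, 0.0, 0.0, 1.0]]}
```

View pics/scene0.png

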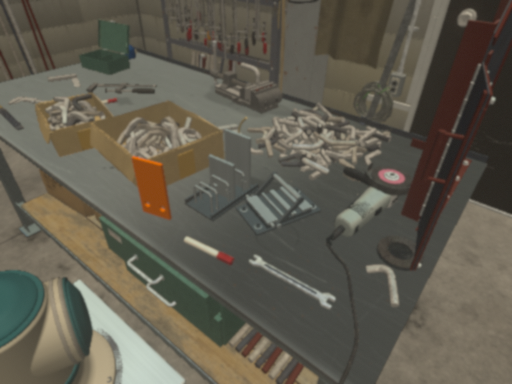

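View pics/top0.png

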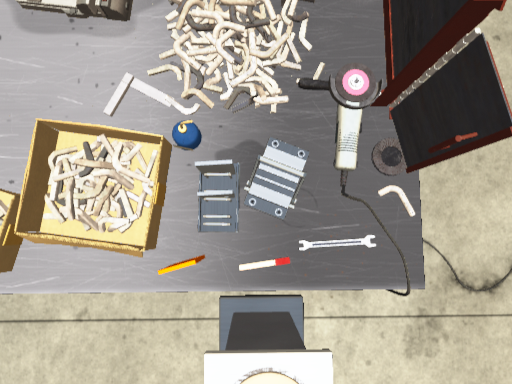

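```bash
python3 - <<'E'
import cv2,numpy as np
a=cv2.imread("pics/top0.png")[125:245,185:325];b=cv2.imread("pics/scene0.png")[120:240,180:330]
cv2.imwrite("pics/c1.png",cv2.resize(a,None,fx=5,fy=5,interpolation=cv2.INTER_CUBIC))
cv2.imwrite("pics/c2.png",cv2.resize(b,None,fx=5,fy=5,interpolation=cv2.INTER_CUBIC))
E
```

```text
(no output)
```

View pics/c1.png

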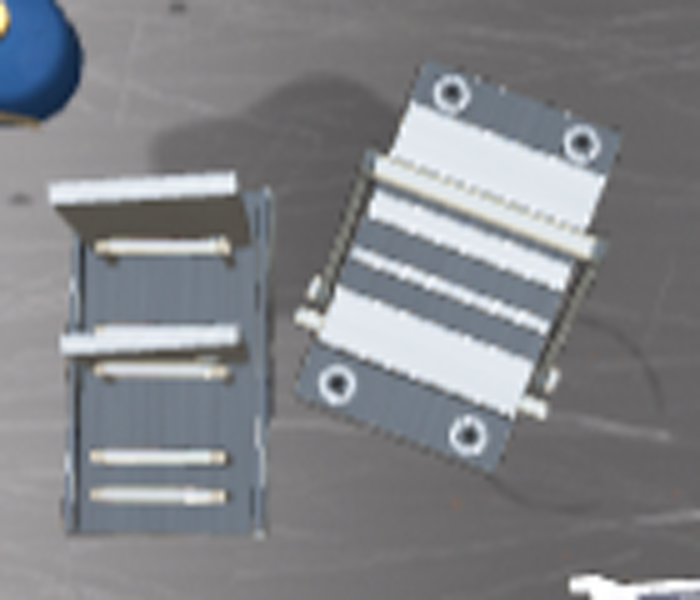

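View pics/c2.png

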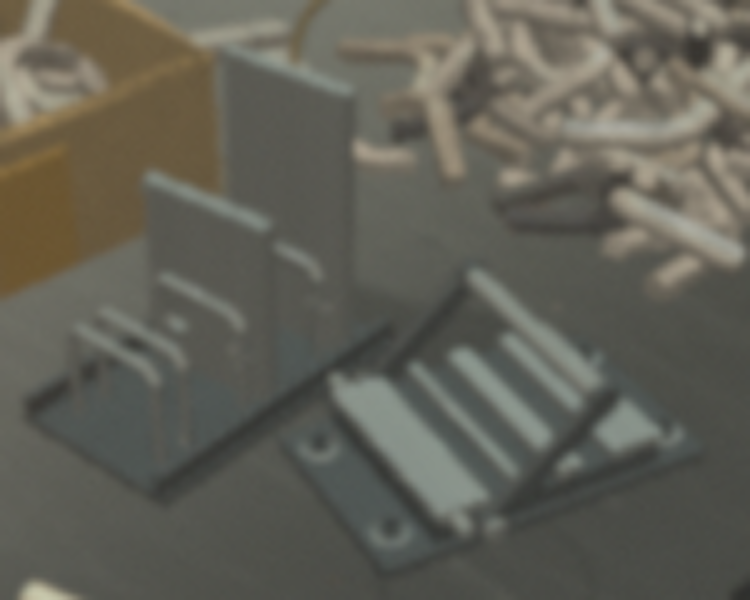

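The tall plate stands upright in the rack's far stall, with its top edge at crop (50–237, ~189). The short plate is in the middle stall. The stand's pivot is on the robot's side, with pin ends at about (308,318) and (537,408). Its four flange holes are at (452,93), (582,143), (338,383) and (470,436), and the bar runs from (372,168) to (605,245).

```bash
cat > h.py <<'E'
from rig import manip
import numpy as np, cv2
from scipy.spatial.transform import Rotation as Rn
def cast(name,px,z,st=None):
    p=manip.camera_params(name);px=np.atleast_2d(px).astype(float)
    d=np.c_[(px[:,0]-p['cx'])/p['fx'],(px[:,1]-p['cy'])/p['fy'],np.ones(len(px))]
    if name=='wrist':
        T=np.array(p['tool_from_camera']);R=Rn.from_quat(np.roll(st['ee_rot'],-1)).as_matrix()
        D=d@(R@T[:3,:3]).T; o=R@T[:3,3]+st['position']
    else:
        R=np.array(p['R']);D=d@R;o=-R.T@np.array(p['t'])
    return o+D*((z-o[2])/D[:,2])[:,None]
def to_tool(st,target,xaxis_yaw=None):
    "shift in tool axes /0.8, twist options for tool-y line along yaw"
    R=Rn.from_quat(np.roll(st['ee_rot'],-1)).as_matrix()
    v=R.T@(np.array(target)-st['position'])
    out=(v/0.8).round(4).tolist()
    if xaxis_yaw is not None:
        yaw=np.arctan2(R[1,1],R[0,1]); # tool y yaw ; +twist about tool z(down) lowers yaw
        t=np.degrees(yaw-xaxis_yaw); t=[(t+k+180)%360-180 for k in(0,180)]
        out+=[('twist/120',np.round(np.array(t)/120,4).tolist())]
    return out
E
python3 - <<'E'
from h import *
c=lambda a:(np.array(a,float)+.5)/5-.5+[185,125]
h=cast('top',c([(452,93),(582,143),(338,383),(470,436)]),.008);o=h.mean(0)
ax=(h[0]+h[1]-h[2]-h[3]);yaw=np.arctan2(ax[1],ax[0]);ay=h[0]+h[2]-h[1]-h[3];print('stand',o.round(4),np.degrees(yaw),np.degrees(np.arctan2(ay[1],ay[0]))-90)
X=np.array([np.cos(yaw),np.sin(yaw)])
for a in np.arange(.25,.8,.1):
    z=.016+.08*np.sin(np.radians(15)+a);b=cast('top',c([(372,168),(605,245)]),z).mean(0);r=(b-o)[:2]
    print(a.round(2),z.round(3),'meas x,y',(r@X).round(4),(r@[-X[1],X[0]]).round(4),'pred x',(-.04+.08*np.cos(np.radians(15)+a)).round(4))
t=cast('top',c([(50,185),(237,172),(237,192),(52,207)]),.166);print('tall',t.mean(0).round(4),np.linalg.norm(t[1]-t[0]));d=t[0]-t[1]+t[3]-t[2];print(np.degrees(np.arctan2(d[1],d[0]))-90)
for n,px in(('top',[(180,265)]),):print('orange',cast('top',px,.16))
st=manip.get_state();m=o[:2]+X*-.006;print('mid',m)
E
```

```text
stand [ 0.5875 -0.0278  0.008 ] -21.755581323648112 -22.02411531262372
0.25 0.055 meas x,y 0.0234 -0.0019 pred x 0.0297
0.35 0.062 meas x,y 0.0221 -0.0018 pred x 0.0255
0.45 0.068 meas x,y 0.0209 -0.0017 pred x 0.0206
0.55 0.074 meas x,y 0.0198 -0.0016 pred x 0.0151
0.65 0.079 meas x,y 0.0188 -0.0015 pred x 0.009
0.75 0.084 meas x,y 0.0179 -0.0014 pred x 0.0024
tall [0.598  0.1188 0.166 ] 0.08013304019650712
4.044509652601661
orange [[0.38162349 0.18859859 0.16      ]]
mid [ 0.58192944 -0.02557319]
```

```bash
python3 - <<'E'
from h import *
st=manip.get_state();y=np.radians(-21.9);X=np.array([np.cos(y),np.sin(y)]);o=np.array([.5875,-.0278])
print(to_tool(st,[*(o+X*.062),.238],y),np.linalg.norm(o+X*.062-st['position'][:2]))
E
```

```text
[-0.7956, -0.5725, 0.0015, ('twist/120', [0.8084, -0.6916])] 0.7841787644928704
```

>>> move_arm --deltas '[[[-0.1,-0.07,0,0.1,1],[-0.2,-0.14,0,0.2,1],[-0.3,-0.22,0,0.3,1],[-0.4,-0.29,0,0.4,1],[-0.5,-0.36,0,0.5,1],[-0.6,-0.43,0,0.6,1],[-0.7,-0.5,0,0.7,1],[-0.796,-0.5725,0,0.8084,1],[-0.796,-0.5725,0,0.8084,1],[-0.796,-0.5725,0,0.8084,1],[-0.796,-0.5725,0,0.8084,1],[-0.796,-0.5725,0,0.8084,1]]]'

```text
clock: 1.3
position: [0.5293, 0.0903, 0.239]
ee_rot: [-0.0, 0.83, 0.558, -0.0]
contact_force: [1.5, 0.3, 0.5]
width: 0.0001
gripper_force: 0.0
```

>>> move_arm --deltas '[[[0,0,0,0,1]]]'

```text
clock: 1.4
position: [0.5325, 0.0871, 0.2385]
ee_rot: [0.002, 0.83, 0.557, 0.0]
contact_force: [-0.6, 0.4, -0.4]
width: -0.0003
gripper_force: 0.0
```

```bash
python3 - <<'E'
from h import *
st=manip.get_state();y=np.radians(-21.9);X=np.array([np.cos(y),np.sin(y)]);o=np.array([.5875,-.0278])
print(to_tool(st,[*(o+X*.062),.238],y),st['qpos'])
E
```

```text
[-0.1064, 0.1955, 0.0014, ('twist/120', [-0.0031, 1.4969])] [ 0.03512761  0.22224456  1.58159283 -0.00296871  1.33582922  0.42443422]
```

>>> move_arm --deltas '[[[-0.053,0.098,0,0,1],[-0.106,0.1955,0,0,1],[-0.106,0.1955,0,0,1],[-0.106,0.1955,0,0,1],[-0.106,0.1955,0,0,1],[-0.106,0.1955,0,0,1]]]'

```text
clock: 2.0
position: [0.6414, -0.0445, 0.2383]
ee_rot: [-0.001, 0.829, 0.56, -0.001]
contact_force: [-0.6, 0.6, 0.5]
width: 0.0001
gripper_force: 0.0
```

```bash
python3 - <<'E'
from h import *
st=manip.get_state();print(st['position'],st['qd'].round(3) if hasattr(st['qd'],'round') else st['qd'])
cv2.imwrite('pics/w1.png',manip.get_image('wrist')[:,:,::-1])
y=np.radians(-21.9);X=np.array([np.cos(y),np.sin(y)]);o=np.array([.5875,-.0278])
print(to_tool(st,[*(o+X*.056),.058],y))
E
```

```text
[ 0.64144534 -0.04446602  0.23828433] [ 0.021 -0.024  0.017  0.004  0.002 -0.   ]
[-0.0059, 0.0003, 0.2254, ('twist/120', [-0.0002, 1.4998])]
```

View pics/w1.png

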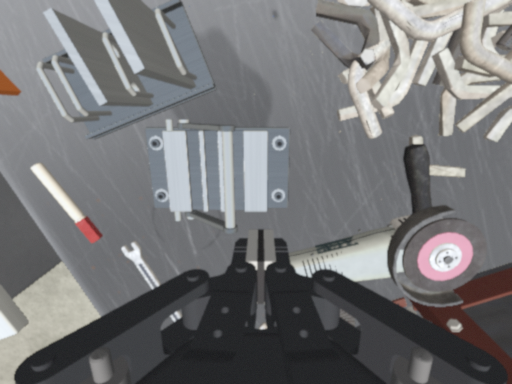

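The wrist view shows the stand aligned with the image. Its holes are at (156,143), (161,196), (279,143) and (279,196), and the bar is at u≈228, v 126–226.

```bash
python3 - <<'E'
from h import *
st=manip.get_state()
h=cast('wrist',[(156,143),(161,196),(279,143),(279,196)],.008,st);o=h.mean(0);a=h[2]+h[3]-h[0]-h[1];b=h[0]+h[2]-h[1]-h[3]
print(o,np.degrees(np.arctan2(a[1],a[0])),np.degrees(np.arctan2(b[1],b[0]))-90,np.linalg.norm(a)/2)
y=np.radians(-21.9);X=np.array([np.cos(y),np.sin(y)])
for z in(.06,.068,.076): r=(cast('wrist',[(228,126),(231,226)],z,st).mean(0)-o)[:2];print(z,r@X,r@[-X[1],X[0]])
E
```

```text
[ 0.58660718 -0.02816187  0.008     ] -21.804544426107608 -21.706465368546944 0.1638122790645687
0.06 0.020440825576184776 0.001217783547019291
0.068 0.021378412668053126 0.0032243549032475176
0.076 0.022315999759921584 0.005230926259475787
```

>>> move_arm --deltas '[[[-0.006,0,0.06,0,1],[-0.006,0,0.12,0,1],[-0.006,0,0.18,0,1],[-0.006,0,0.225,0,1],[-0.006,0,0.225,0,1],[-0.006,0,0.225,0,1],[-0.006,0,0.225,0,1]]]'

```text
clock: 2.75
position: [0.6421, -0.0489, 0.0622]
ee_rot: [0.002, 0.828, 0.56, 0.002]
contact_force: [-0.2, -0.3, 0.8]
width: 0.0003
gripper_force: 0.0
```

>>> move_arm --deltas '[[[0,-0.015,0,0,1],[0,-0.03,0,0,1],[0,-0.04,0,0,1],[0,-0.05,0,0,1],[0,-0.06,0,0,1],[0,-0.07,0,0,1],[0,-0.08,0,0,1],[0,-0.09,0,0,1],[0,-0.095,0,0,1],[0,-0.1,0,0,1]]]'

```text
clock: 3.75
position: [0.5787, -0.0228, 0.0697]
ee_rot: [0.012, 0.828, 0.56, 0.011]
contact_force: [8.3, -5.9, 34.6]
width: -0.0004
gripper_force: 17.1
```

```bash
python3 - <<'E'
from h import *
st=manip.get_state();y=np.radians(-21.8);X=np.array([np.cos(y),np.sin(y)]);o=np.array([.587,-.028])
r=st['position'][:2]-o;print(r@X,r@[-X[1],X[0]],st['position'][2],st['contact_force'],st['contact_force'][:2]@X)
E
```

```text
-0.009671806453963464 0.0017523135040567281 0.0696654985559516 [ 8.30884776 -5.86033471 34.57583636] 9.890987204447198
```

>>> move_arm --deltas '[[[0,0.005,-0.015,0,1],[0,0.005,-0.03,0,1],[0,0.005,-0.0375,0,1],[0,0.005,-0.0375,0,1],[0,0.005,-0.0375,0,1]]]'

```text
clock: 4.25
position: [0.5702, -0.021, 0.0897]
ee_rot: [0.001, 0.828, 0.56, 0.001]
contact_force: [3.7, -1.5, 3.6]
width: 0.0002
gripper_force: 1.8
```

```bash
cat > s.py <<'E'
from h import *
st=manip.get_state();y=np.radians(-21.8);X=np.array([np.cos(y),np.sin(y)]);o=np.array([.587,-.028])
def sf(): 
    r=st['position'][:2]-o;print('stand xyz',(r@X).round(4),(r@[-X[1],X[0]]).round(4),st['position'][2].round(4),'F',st['contact_force'].round(1),'Fx',(st['contact_force'][:2]@X).round(1),'t',st['clock'],st['width'],st['gripper_force'])
def crop(n,k,x0,y0,x1,y1,f):
    cv2.imwrite(f'pics/{k}.png',cv2.resize(manip.get_image(n)[y0:y1,x0:x1,::-1],None,fx=f,fy=f,interpolation=cv2.INTER_CUBIC))
E
python3 - <<'E'
from s import *
sf();crop('scene','s1',180,80,330,240,3.5)
E
```

```text
stand xyz -0.0182 0.0003 0.0897 F [ 3.7 -1.5  3.6] Fx 4.0 t 4.25 0.00018810387169681012 1.800806187093258
```

View pics/s1.png

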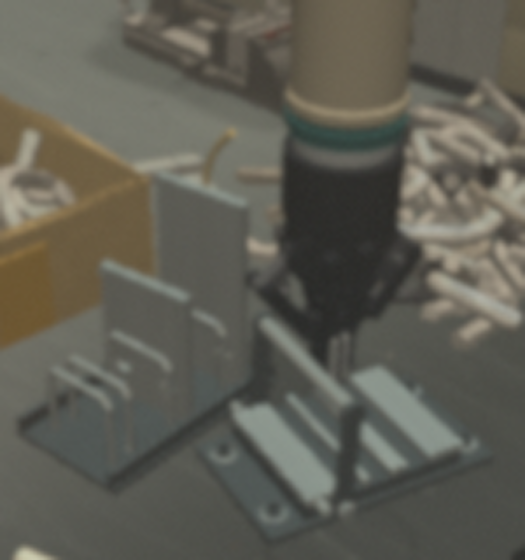

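The bar now stands nearly upright, with the fingers behind it. I keep pushing.

>>> move_arm --deltas '[[[0,-0.0075,0,0,1],[0,-0.014,0,0,1],[0,-0.02,0,0,1],[0,-0.02,0,0,1],[0,-0.02,0,0,1]]]'

```text
clock: 4.8
position: [0.5544, -0.0148, 0.0887]
ee_rot: [-0.0, 0.828, 0.56, -0.0]
contact_force: [3.9, -1.3, -1.8]
width: 0.0002
gripper_force: 2.1
```

```bash
python3 -c "
from s import *
sf()"
```

```text
stand xyz -0.0352 0.0002 0.0887 F [ 3.9 -1.3 -1.8] Fx 4.1 t 4.8 0.00021471153964120555 2.056053802371025
```

>>> move_arm --deltas '[[[0,-0.006,0,0,1],[0,-0.012,0,0,1],[0,-0.018,0,0,1],[0,-0.018,0,0,1],[0,-0.018,0,0,1]]]'

```text
clock: 5.3
position: [0.554, -0.0144, 0.0899]
ee_rot: [0.011, 0.828, 0.56, 0.008]
contact_force: [26.0, -11.3, -20.7]
width: -0.0002
gripper_force: 13.6
```

```bash
python3 -c "
from s import *
sf()"
```

```text
stand xyz -0.0357 0.0004 0.0899 F [ 26.  -11.3 -20.7] Fx 28.4 t 5.3 -0.00018479243104241894 13.557895123958588
```

>>> move_arm --deltas '[[[0,0.02,0,0,1],[0,0.05,0,0,1],[0,0.05,-0.06,0,0.5],[0,0.05,-0.12,0,0],[0,0.05,-0.18,0,0],[0,0.05,-0.18,0,0],[0,0.05,-0.18,0,0]]]'

```text
clock: 6.0
position: [0.5771, -0.024, 0.2335]
ee_rot: [-0.001, 0.828, 0.56, -0.001]
contact_force: [-0.2, 0.6, -0.9]
width: 0.0426
gripper_force: 0.0
```

```bash
python3 -c "
from s import *
sf();print(to_tool(st,[.598,.1188,.222],np.radians(4.)))"
```

```text
stand xyz -0.0107 -0.0 0.2335 F [-0.2  0.6 -0.9] Fx -0.4 t 6.0 0.042561605330714646 0.0
[0.1754, -0.0423, 0.0144, ('twist/120', [-0.2157, 1.2843])]
```

>>> move_arm --deltas '[[[0.06,-0.014,0,-0.07,0],[0.12,-0.028,0,-0.14,0],[0.175,-0.042,0,-0.2155,0],[0.175,-0.042,0,-0.2155,0],[0.175,-0.042,0,-0.2155,0],[0.175,-0.042,0,-0.2155,0],[0.175,-0.042,0,-0.2155,0]]]'

```text
clock: 6.7
position: [0.599, 0.1165, 0.2324]
ee_rot: [-0.001, 0.683, 0.73, -0.001]
contact_force: [0.5, -0.6, 0.4]
width: 0.0427
gripper_force: 0.0
```

```bash
python3 -c "
from s import *
sf();print(st['position'],to_tool(st,[.598,.1188,.222],np.radians(4.)));crop('wrist','w2',0,0,512,384,1)"
```

```text
stand xyz -0.0425 0.1386 0.2324 F [ 0.5 -0.6  0.4] Fx 0.6 t 6.7 0.042714733260402836 0.0
[0.59896092 0.11645746 0.23243405] [0.003, -0.001, 0.013, ('twist/120', [-0.0013, 1.4987])]
```

View pics/w2.png

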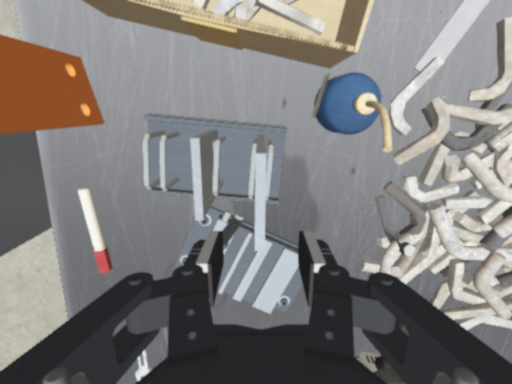

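The top edge strip runs from about (262,150) to (260,250), centred between the open fingers.

```bash
python3 -c "
from s import *
p=cast('wrist',[(262,146),(260,250)],.166,st);print(p,p.mean(0));d=p[0]-p[1];print(np.linalg.norm(d),np.degrees(np.arctan2(d[1],d[0]))-90)
print(to_tool(st,[.598,.1188,.146],np.radians(4.)))"
```

```text
[[0.59757969 0.16428316 0.166     ]
 [0.60182568 0.07953421 0.166     ]] [0.59970268 0.12190868 0.166     ]
0.08485524962473698 2.868167016908302
[0.0031, -0.0011, 0.1085, ('twist/120', [-0.0013, 1.4987])]
```

>>> move_arm --deltas '[[[0.004,0,0.04,0,0],[0.004,0,0.08,0,0],[0.004,0,0.108,0,0],[0.004,0,0.108,0,0],[0.004,0,0.108,0,1],[0.004,0,0.108,0,1],[0.004,0,0.108,0,1],[0.004,0,0.108,0,1],[0.004,0,0.108,0,1]]]' --squeeze 60

```text
clock: 7.65
position: [0.5992, 0.1207, 0.1488]
ee_rot: [0.0, 0.683, 0.731, 0.0]
contact_force: [-2.5, -1.5, 6.8]
width: 0.0067
gripper_force: 58.4
```

>>> move_arm --deltas '[[[0,0,-0.03,0,1],[0,0,-0.08,0,1],[0,0,-0.13,0,1],[0,0,-0.13,0,1],[0,0,-0.13,0,1]]]'

```text
clock: 8.15
position: [0.5993, 0.1211, 0.2507]
ee_rot: [0.0, 0.682, 0.731, 0.0]
contact_force: [-0.8, -0.4, -7.7]
width: 0.0066
gripper_force: 60.1
```

```bash
python3 -c "
from s import *
sf();print(st['position'],to_tool(st,[*(o-.006*X),.25],y))"
```

```text
stand xyz -0.044 0.143 0.2507 F [-0.8 -0.4 -7.7] Fx -0.6 t 8.15 0.0066085212885284164 60.12427568435669
[0.5992521  0.12112069 0.25065991] [-0.1816, -0.035, 0.0008, ('twist/120', [0.2148, -1.2852])]
```

>>> move_arm --deltas '[[[0,0,-0.04,0,1],[-0.03,0,-0.04,0.03,1],[-0.08,-0.015,-0.04,0.09,1],[-0.13,-0.025,-0.04,0.15,1],[-0.18,-0.03,-0.04,0.215,1],[-0.18,-0.03,-0.04,0.215,1],[-0.18,-0.03,-0.04,0.215,1],[-0.18,-0.03,-0.04,0.215,1],[-0.18,-0.03,-0.04,0.215,1]]]'

```text
clock: 9.05
position: [0.5851, -0.0231, 0.2817]
ee_rot: [-0.001, 0.828, 0.561, -0.001]
contact_force: [0.2, 0.7, -6.0]
width: 0.0065
gripper_force: 60.1
```

```bash
python3 -c "
from s import *
sf();print(st['position'],to_tool(st,[*(o-.006*X),.25],y));crop('wrist','w3',80,60,400,300,2)"
```

```text
stand xyz -0.0036 0.0039 0.2817 F [ 0.2  0.7 -6. ] Fx -0.1 t 9.05 0.006469185367669297 60.14493227005005
[ 0.58506694 -0.0230552   0.2817366 ] [-0.0048, -0.0029, 0.0397, ('twist/120', [0.0006, -1.4994])]
```

View pics/w3.png

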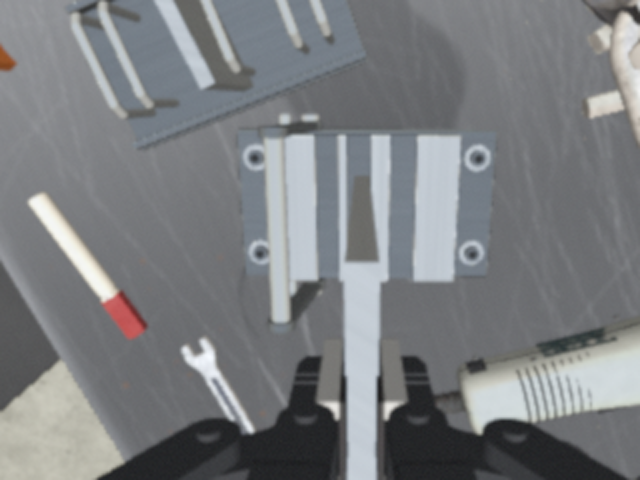

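>>> move_arm --deltas '[[[-0.005,-0.002,0.05,0,1],[-0.005,-0.002,0.09,0,1],[-0.005,-0.002,0.115,0,1],[-0.005,-0.002,0.125,0,1],[-0.005,-0.002,0.135,0,1],[-0.005,-0.002,0.14,0,1],[-0.005,-0.002,0.144,0,1],[-0.005,-0.002,0.147,0,1],[-0.005,-0.002,0.147,0,1]]]'

```text
clock: 10.0
position: [0.5827, -0.0274, 0.1656]
ee_rot: [0.0, 0.828, 0.56, 0.0]
contact_force: [-0.5, -0.3, -6.9]
width: 0.0071
gripper_force: 60.1
```

```bash
python3 -c "
from s import *
sf()
"
```

```text
stand xyz -0.0042 -0.0011 0.1656 F [-0.5 -0.3 -6.9] Fx -0.4 t 10.0 0.007129499737388082 60.12616753578186
```

>>> move_arm --deltas '[[[0,-0.001,0.003,0,1],[0,-0.001,0.005,0,1],[0,-0.001,0.005,0,1],[0,-0.001,0.005,0,1]]]'

```text
clock: 10.4
position: [0.5826, -0.0276, 0.1631]
ee_rot: [0.001, 0.828, 0.56, 0.001]
contact_force: [-1.9, -2.5, 6.3]
width: 0.0071
gripper_force: 61.9
```

```bash
python3 -c "
from s import *
sf();crop('scene','s2',180,80,330,240,3.5)
"
```

```text
stand xyz -0.0043 -0.0013 0.1631 F [-1.9 -2.5  6.3] Fx -0.9 t 10.4 0.007059349160709663 61.90712571144104
```

View pics/s2.png

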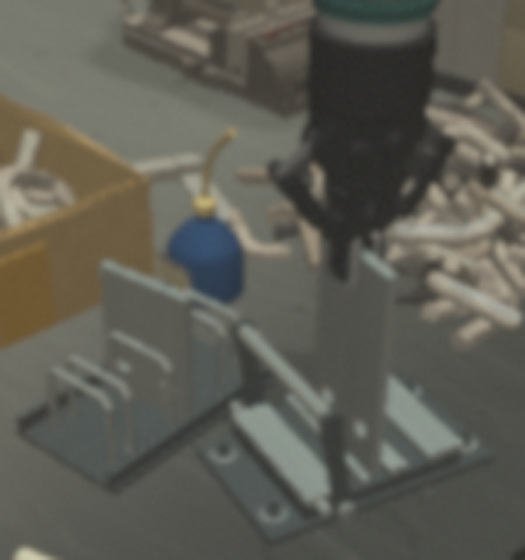

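The plate stands on the slot floor. The tool cannot tilt, so I open slightly and drag the top over, with the plate leaning on the near finger.

>>> move_arm --deltas '[[[0,-0.003,0,0,0.65],[0,-0.006,0,0,0.65],[0,-0.01,0,0,0.65],[0,-0.014,0,0,0.65],[0,-0.018,0.001,0,0.65],[0,-0.022,0.001,0,0.65],[0,-0.025,0.002,0,0.65],[0,-0.025,0.002,0,0.65],[0,-0.025,0.002,0,0.65]]]'

```text
clock: 11.35
position: [0.5633, -0.0196, 0.1597]
ee_rot: [0.0, 0.828, 0.56, 0.0]
contact_force: [-0.2, -0.1, 0.4]
width: 0.0148
gripper_force: 0.2
```

```bash
python3 -c "
from s import *
sf();crop('scene','s3',180,80,330,240,3.5)
"
```

```text
stand xyz -0.0252 -0.001 0.1597 F [-0.2 -0.1  0.4] Fx -0.1 t 11.35 0.01477913938785956 0.1700879396230448
```

View pics/s3.png

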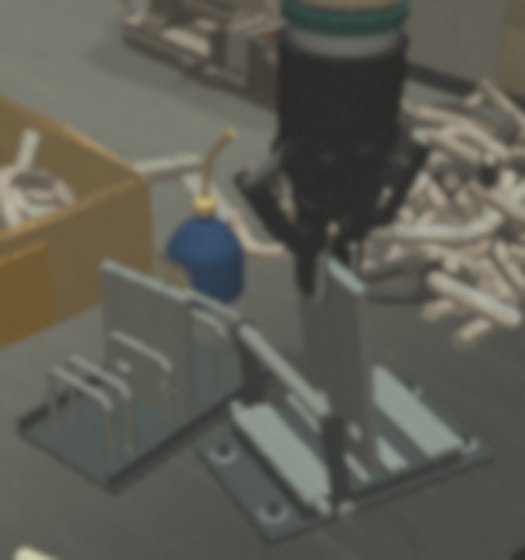

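>>> move_arm --deltas '[[[0,-0.004,0.001,0,0.55],[0,-0.008,0.002,0,0.435],[0,-0.012,0.003,0,0.435],[0,-0.016,0.004,0,0.435],[0,-0.02,0.006,0,0.435],[0,-0.024,0.007,0,0.435],[0,-0.028,0.008,0,0.435],[0,-0.032,0.009,0,0.435],[0,-0.0335,0.01,0,0.435],[0,-0.0335,0.01,0,0.435],[0,-0.0335,0.01,0,0.435],[0,-0.0335,0.01,0,0.435]]]'

```text
clock: 12.6
position: [0.5385, -0.0097, 0.1519]
ee_rot: [0.0, 0.828, 0.56, 0.0]
contact_force: [-2.1, 0.1, 0.7]
width: 0.0242
gripper_force: 0.8
```

```bash
python3 -c "
from s import *
sf();crop('scene','s4',180,80,330,240,3.5)
"
```

```text
stand xyz -0.0518 -0.001 0.1519 F [-2.1  0.1  0.7] Fx -2.0 t 12.6 0.024234870131314576 0.7922272989526391
```

View pics/s4.png

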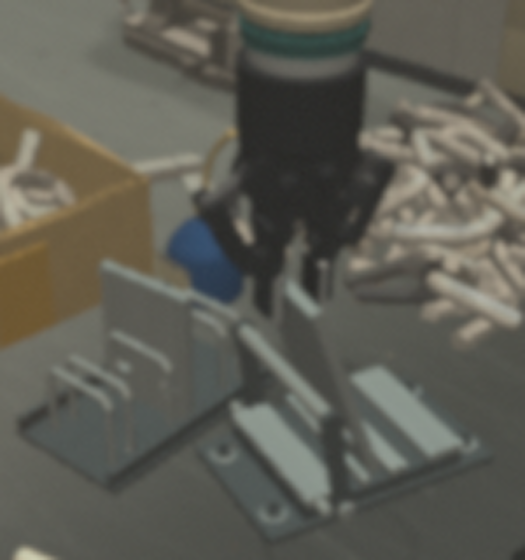

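The plate leans on the near finger, with Fx at -2 N. I continue slowly onto the bar.

>>> move_arm --deltas '[[[0,-0.002,0.001,0,0.435],[0,-0.004,0.002,0,0.435],[0,-0.006,0.003,0,0.435],[0,-0.008,0.004,0,0.435],[0,-0.008,0.004,0,0.435],[0,-0.008,0.004,0,0.435]]]'

```text
clock: 13.25
position: [0.5323, -0.0072, 0.1485]
ee_rot: [-0.0, 0.828, 0.56, 0.0]
contact_force: [-1.9, 2.1, 1.2]
width: 0.0242
gripper_force: 1.0
```

```bash
python3 -c "
from s import *
sf()
"
```

```text
stand xyz -0.0585 -0.001 0.1485 F [-1.9  2.1  1.2] Fx -2.5 t 13.25 0.024196270441467157 1.0259857680648565
```

>>> move_arm --deltas '[[[0,-0.002,0.001,0,0.435],[0,-0.004,0.002,0,0.435],[0,-0.006,0.002,0,0.435],[0,-0.006,0.002,0,0.435],[0,-0.006,0.002,0,0.435]]]'

```text
clock: 13.75
position: [0.528, -0.0055, 0.1467]
ee_rot: [-0.0, 0.828, 0.56, 0.0]
contact_force: [-0.6, 0.1, 0.6]
width: 0.0242
gripper_force: 0.6
```

```bash
python3 -c "
from s import *
sf()
"
```

```text
stand xyz -0.0632 -0.0011 0.1467 F [-0.6  0.1  0.6] Fx -0.6 t 13.75 0.024202850985413 0.6066637113690376
```

>>> move_arm --deltas '[[[0,-0.003,0,0,0.3],[0,-0.006,0,0,0.1],[0,-0.006,0,0,-0.2],[0,-0.006,0,0,-0.6],[0,-0.006,0,0,-1],[0,-0.006,0,0,-1],[0,-0.006,0,0,-1]]]'

```text
clock: 14.45
position: [0.5236, -0.0038, 0.1469]
ee_rot: [0.0, 0.828, 0.56, 0.0]
contact_force: [0.4, -0.2, 1.1]
width: 0.0853
gripper_force: 0.0
```

```bash
python3 -c "
from s import *
sf()
"
```

```text
stand xyz -0.0678 -0.001 0.1469 F [ 0.4 -0.2  1.1] Fx 0.5 t 14.45 0.0853082268045755 0.0
```

>>> move_arm --deltas '[[[0,0,-0.02,0,-1],[0,0,-0.06,0,-1],[0,0,-0.1,0,-1],[0,0,-0.15,0,-1],[0,0,-0.15,0,-1],[0,0,-0.15,0,-1]]]'

```text
clock: 15.05
position: [0.5239, -0.0038, 0.2677]
ee_rot: [0.001, 0.828, 0.56, 0.001]
contact_force: [-0.5, -0.3, -1.5]
width: 0.0852
gripper_force: 0.0
```

>>> move_arm --deltas '[[[-0.06,-0.06,0,0,-1],[-0.12,-0.12,0,0,-1],[-0.18,-0.18,0,0,-1],[-0.24,-0.24,0,0,-1],[-0.24,-0.24,0,0,-1],[-0.24,-0.24,0,0,-1]]]'

```text
clock: 15.65
position: [0.2694, -0.1099, 0.265]
ee_rot: [-0.002, 0.829, 0.56, -0.001]
contact_force: [0.7, -1.1, -0.1]
width: 0.085
gripper_force: 0.0
```

```bash
python3 - <<'E'
from s import *
sf()
a=manip.get_image('top');g=cv2.cvtColor(a,cv2.COLOR_RGB2GRAY).astype(int)
b=cv2.cvtColor(cv2.imread('pics/top0.png'),cv2.COLOR_BGR2GRAY).astype(int)
p=manip.camera_params('top');R=np.array(p['R']);t=np.array(p['t']);Y=np.array([-X[1],X[0]])
def pr(xs,ys,z):
    c=R@np.array([*(o+X*xs+Y*ys),z])+t;return p['fx']*c[0]/c[2]+p['cx'],p['fy']*c[1]/c[2]+p['cy']
for n,q in dict(topL=(-.0757,.04,.163),topR=(-.0757,-.04,.163),bot=(.0,.0,.024),barL=(-.054,.056,.095),barR=(-.054,-.056,.095)).items():print(n,np.round(pr(*q),1))
# grey profile along stand x through the middle and quarter lines, image row dir
for ys in(-.03,0,.03):
    print(ys,[(int(1000*x),int(g[int(round(v)),int(round(u))])) for x in np.arange(-.11,.05,.004) for u,v in[pr(x,ys,.163)]])
print('y',[(int(1000*yy),int(g[int(round(v)),int(round(u))])) for yy in np.arange(-.06,.061,.004) for u,v in[pr(-.0757,yy,.163)]])
E
```

```text
stand xyz -0.2645 -0.194 0.265 F [ 0.7 -1.1 -0.1] Fx 1.1 t 15.65 0.08502547887357256 0.0
topL [251.7 193.2]
topR [286.7 206.8]
bot [277.3 176.4]
barL [248.7 184.8]
barR [293.7 202.4]
-0.03 [(-110, 107), (-106, 97), (-102, 108), (-97, 195), (-93, 107), (-89, 150), (-85, 213), (-81, 206), (-77, 234), (-73, 177), (-69, 177), (-65, 176), (-61, 175), (-57, 173), (-53, 174), (-49, 175), (-45, 173), (-41, 175), (-37, 175), (-33, 175), (-29, 174), (-25, 173), (-21, 155), (-17, 223), (-13, 233), (-9, 236), (-5, 124), (-1, 123), (2, 122), (6, 118), (10, 234), (14, 231), (18, 229), (22, 229), (26, 231), (30, 232), (34, 199), (38, 209), (42, 105), (46, 81)]
0 [(-110, 115), (-106, 100), (-102, 123), (-97, 122), (-93, 123), (-89, 124), (-85, 125), (-81, 204), (-77, 235), (-73, 178), (-69, 178), (-65, 176), (-61, 175), (-57, 174), (-53, 174), (-49, 174), (-45, 173), (-41, 172), (-37, 172), (-33, 173), (-29, 172), (-25, 171), (-21, 158), (-17, 222), (-13, 232), (-9, 233), (-5, 129), (-1, 126), (2, 129), (6, 122), (10, 232), (14, 231), (18, 230), (22, 230), (26, 230), (30, 232), (34, 177), (38, 121), (42, 121), (46, 120)]
0.03 [(-110, 132), (-106, 111), (-102, 124), (-97, 195), (-93, 119), (-89, 157), (-85, 210), (-81, 203), (-77, 234), (-73, 188), (-69, 176), (-65, 176), (-61, 175), (-57, 174), (-53, 174), (-49, 173), (-45, 173), (-41, 173), (-37, 171), (-33, 172), (-29, 173), (-25, 171), (-21, 156), (-17, 223), (-13, 231), (-9, 233), (-5, 125), (-1, 123), (2, 125), (6, 120), (10, 233), (14, 232), (18, 231), (22, 231), (26, 230), (30, 232), (34, 178), (38, 197), (42, 101), (46, 173)]
y [(-60, 110), (-55, 111), (-51, 110), (-47, 106), (-43, 186), (-39, 218), (-35, 213), (-31, 206), (-27, 225), (-23, 211), (-19, 207), (-15, 223), (-11, 218), (-7, 197), (-3, 224), (0, 214), (4, 208), (8, 223), (12, 214), (16, 204), (20, 230), (24, 215), (28, 209), (32, 230), (36, 207), (40, 231), (44, 232), (48, 142), (52, 123), (56, 119), (60, 126)]
```

```bash
python3 - <<'E'
from s import *
a=manip.get_image('top').astype(int);b=manip.get_image('top').astype(int)
print(abs(a-b)[160:230,235:310].max());print(manip.sign_off())
E
```

```text
2
the job is handed in; nothing more can be done
None
```

The job is handed in: the rest is at its stop and the tall plate leans on the bar from the middle slot, estimated at 28–30 degrees and within about 2 mm of centre, still and released. The tool cannot tilt, so I tilted the plate by letting it lean on one finger rather than clamping it. I viewed 11 pictures, one over the limit of 10, and the judge's result was not shown.

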